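Find the full fastener tin by feel

TASK

Lift the blue cover off the caddy's pins and lay it gently flat, handle up, on the counter. Then heft the three look-alike tins one at a time, from your left to your right, lifting each straight up a few centimetres out of its well to feel its weight, and set the lighter ones gently back, upright, in their wells. Finish holding the heaviest tin up steady and upright, its underside about 20 cm above the counter: do not put it down or let it go. Leave the stamp, the staple box, the glue stick and the tape dispenser alone.

Things in the scene. Friction and masses are not known exactly. Their poses are not given: they have to be found in the camera images.
- caddy: fixed grey tray, 100 mm (x) by 290 mm (y), 16 mm high, three wells in a row along y, 80 mm apart. Posts 70 (x) x 20 (y) mm at y = +-134 mm, 82 mm high, each with an upright 8 mm pin 12 mm tall. Long sides open: grip tins across the row (on their -x and +x sides), nothing stands there. Origin: centre of underside, on the counter; y roughly to the robot's left (yaw within 0.3 rad)
- cover: loose blue plate, 76 (x) x 288 (y) x 5 mm, 0.25 kg, lying on the posts above the tins, two 13 mm holes over the pins, axes along the caddy's. Solid black bar handle on its middle, 14 mm wide (x), 80 mm long (y), up to 38 mm above the underside. Origin: centre of underside, z up. Free counter for it: right of the caddy, in front of the comb binder, near the counter's front edge
- tin_a: one of three look-alike closed tins, bare metal with green lid (fixed), 50 x 50 x 66 mm, standing in a caddy well, underside 8 mm above the counter, sides along the caddy's x and y. Origin: centre of underside, z up. One tin is full, 0.5 to 0.65 kg; the other two 0.2 to 0.27 kg; looks, name and place do not tell which. Contents can shift 2 mm inside
- tin_b: one of three look-alike closed tins, bare metal with green lid (fixed), 50 x 50 x 66 mm, standing in a caddy well, underside 8 mm above the counter, sides along the caddy's x and y. Origin: centre of underside, z up. One tin is full, 0.5 to 0.65 kg; the other two 0.2 to 0.27 kg; looks, name and place do not tell which. Contents can shift 2 mm inside
- tin_c: one of three look-alike closed tins, bare metal with green lid (fixed), 50 x 50 x 66 mm, standing in a caddy well, underside 8 mm above the counter, sides along the caddy's x and y. Origin: centre of underside, z up. One tin is full, 0.5 to 0.65 kg; the other two 0.2 to 0.27 kg; looks, name and place do not tell which. Contents can shift 2 mm inside
- well_left (a point): the left well of the caddy (at +80 mm along the caddy's y, the robot's left): point at the centre of the well's floor, 8 mm above the counter. The well is 56 x 56 mm and 8 mm deep.
- well_middle (a point): the middle well of the caddy (at the caddy's centre): point at the centre of the well's floor, 8 mm above the counter. The well is 56 x 56 mm and 8 mm deep.
- well_right (a point): the right well of the caddy (at -80 mm along the caddy's y, the robot's right): point at the centre of the well's floor, 8 mm above the counter. The well is 56 x 56 mm and 8 mm deep.
- stamp: Wooden rubber stamp with a knob handle, 28 x 58 mm, 73 mm tall, standing at the left of the caddy. A bystander: leave it where it is. Origin at the centre of its underside.
- staples: Small pale box of staples, 41 x 74 mm, 27 mm tall, at the left front of the caddy. A bystander: leave it where it is. Origin at the centre of its underside.
- glue: White and dark grey glue stick, 28 mm thick, 95 mm long, lying behind the caddy. A bystander: leave it where it is. Origin at the centre of its underside.
- dispenser: Dark desk tape dispenser, 36 x 167 mm, 78 mm tall, behind the caddy. A bystander: leave it where it is. Origin at the centre of its underside.

How it is judged:
By the outcome, as a careful person would: the job done as asked, in the order asked, and still so for the second after the job is handed in, while the arm keeps its last pose, push and grip.
It also fails if it takes over 72 s, if anything falls off the work surface, if the arm or the gripper's body presses on something with over 40 N, if the wrist force passes 120 N, or if a joint passes its speed limit or range.

ROBOT

A 7-joint arm with a two-finger parallel gripper is mounted at the origin on a cart in front of the work surface, level with it; the furniture and walls round the work are solid. World frame = base frame: x ahead of the robot, y to its left, z up, the work surface at z = 0. Lengths are in m, angles in rad, forces in N, time in s.
With the tool pointing down it reaches from about 0.4 to 0.85 m from the base axis. Payload 10.4 kg.
Tool frame: the origin (TCP) lies midway between the tips of the shut fingers; the grasp point (between the pads) lies 19 mm behind it; z points along the fingers, y is the line along which they close (so a half turn about z gives the same grasp; the last joint's range is limited). The gripper opens to 85 mm and grips with 20 to 120 N. Pads are 22 mm wide; open, the fingers measure 114 mm over their backs; the gripper's body (76 mm by 85 mm) begins 54 mm behind the grasp point. The pads swing forward as they close: fully open they stand 13 mm farther back than shut.
Start: joints at [1.22, 0.332, -0.065, 1.46, 0.022, 1.35, -0.088], TCP at [0.201, -0.592, 0.231] pointing down, gripper open.
Joint ranges: [-2.6, 2.6], [-0.5, 2.12], [-1.47, 1.34], [0.16, 2.42], [-1.27, 4.41], [0.06, 2.06], [-2.6, 2.6]. Speed limits (rad/s): [2.22, 2.22, 2.79, 2.79, 3.14, 3.14, 3.14].

INTERFACE

Orientations are given as a rotation vector (axis times angle).
In Python, from plant import bot gives the robot as it stands.
- The arm moves only by the shell command python3 -m jog 'ROWS' [OPENING]. ROWS is JSON, one flat list of numbers, 4 for each row, row after row: the shift along the tool's x, y, z in m, then the turn about the tool's z in degrees. In form: [x, y, z, yaw, x, y, z, yaw, ...]. A call has 1 to 20 rows; each row is the pose to reach, as a shift and turn from the pose commanded when the call began, along the tool's axes at that moment; what a row does not reach only later rows make up. A row lasts 1/12 s, in which the tool goes at most 41.7 mm and 7.16 degrees, less where a joint would pass 70% of its speed; a pose out of reach is approached as far as the arm can. A call with a gripper value outside its range is refused whole. OPENING is the closure, from 0 (fully open) to 1 (shut), set as the call begins (- or left out, the last holds). The fingers move at their own pace and stop on an object; the grip force is fixed at half the most. Time passes only in rows, so rows that repeat a pose let the fingers close. It gives the time, the measured TCP pose, the force, the opening and the grip force at its end, in the units of the state.
- bot.get_state(): the state, without advancing time (a new reading comes with each control period).
- bot.camera(name): name is "scene" or "top"; returns a dict with "image" (480x640x3 uint8, red, green, blue), "K" (3x3 intrinsics, pixels), "dist_coeffs" ([k1, k2, p1, p2, k3] as OpenCV has them; the pictures are not rectified), "world_from_camera" (4x4, takes a point from camera to world coordinates). Camera axes: x right, y up, looking along -z (the intrinsics and any distortion apply to the point x, -y, -z); pixel columns grow to the right and rows downward; lengths in m; the calibration is good to about 2 mm. A picture is of the moment at which its call begins. There is no depth.
- bot.job_done(): hands the job in; it is judged then, once.
The state is a dict: "clock": time; "q": joint angles; "joint_velocities": joint speeds; "joint_efforts": joint torques, N m; "eef_pos": TCP position; "orientation": TCP orientation; "wrist_force": force on the tool from outside, world axes, zero at the start; "wrist_torque": the same for the moment, N m; "opening": opening from 0.0 (shut) to 1.0 (fully open); "grasp_force": force on a finger pad.
Only numpy, scipy, OpenCV 4.12 (cv2) and the standard library are available. Lean on these libraries where they do the work, as an engineer would, in place of code of your own. Each camera call takes 0.05 s, during which the arm holds its last target. There are 200 camera calls.

## Working session

There is one attempt and no reset: what is moved stays moved. The work goes in short steps, Python scripts to look and compute and a shell command to move; the robot and the scene stay as the last step left them, time stands still between calls to the robot, and variables do not carry over. Pictures are saved under pics/ and viewed, at most 10 in all, crops included, and the job is handed in when it is done.

```bash
ls; mkdir -p pics
python3 - <<'E'
from plant import bot
import cv2,numpy as np
s=bot.get_state();print(s)
for n in("scene","top"):
    c=bot.camera(n);cv2.imwrite(f"pics/{n}0.png",c["image"][:,:,::-1]);print(n,c["K"],c["dist_coeffs"],np.round(c["world_from_camera"],3))
E
```

```text
pics
{'clock': 0.0, 'q': array([ 1.22042509,  0.33287566, -0.0647037 ,  1.4609265 ,  0.02160066,
        1.34991989, -0.08847238]), 'joint_velocities': array([-0.0004455 , -0.0003385 ,  0.00010234,  0.00055266, -0.00020891,
        0.0024091 ,  0.00079926]), 'joint_efforts': array([ 9.89557338e-04, -6.25447655e+01,  4.98011615e-02, -3.91599727e+01,
        1.62143289e-02,  1.00646235e-02,  1.19640899e-05]), 'eef_pos': array([ 0.20108394, -0.59137133,  0.23052066]), 'orientation': array([-3.09810094e+00, -5.12411873e-01,  4.69633212e-04]), 'wrist_force': array([0.00536612, 0.33042187, 0.1501836 ]), 'wrist_torque': array([ 0.00065465,  0.02142156, -0.03340426]), 'grasp_force': 0.0, 'opening': 0.9978821356513341}
scene [[463.93779459   0.         321.94157864]
 [  0.         463.93779459 236.7358863 ]
 [  0.           0.           1.        ]] [0.01666434 0.         0.         0.         0.        ] [[-0.627  0.493 -0.603  0.049]
 [-0.779 -0.407  0.477  0.542]
 [-0.011  0.769  0.639  0.632]
 [ 0.     0.     0.     1.   ]]
top [[569.83870274   0.         320.13438225]
 [  0.         569.83870274 236.51100863]
 [  0.           0.           1.        ]] [-0.09108622  0.          0.          0.          0.        ] [[-0.029  0.985 -0.169  0.403]
 [-1.    -0.028  0.009  0.153]
 [ 0.004  0.169  0.986  1.122]
 [ 0.     0.     0.     1.   ]]
```

View pics/top0.png

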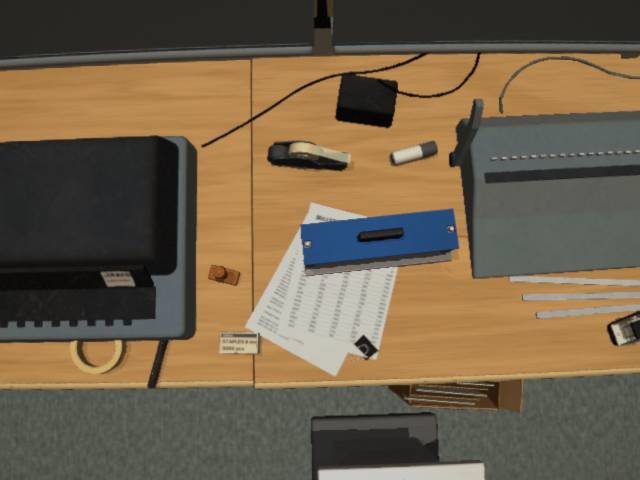

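View pics/scene0.png

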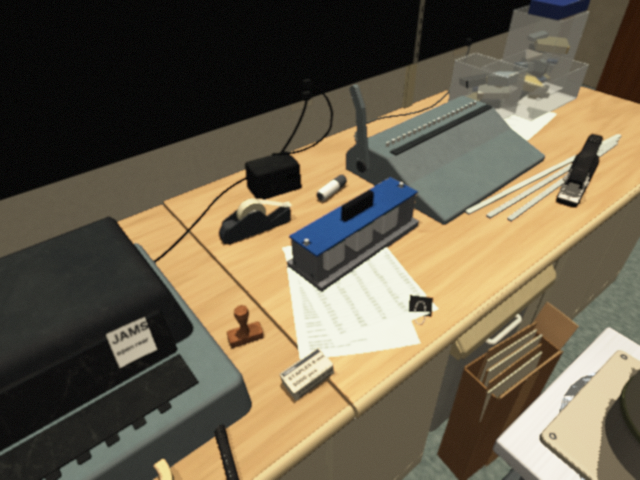

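Top view: the cover spans roughly (302..458, 210..265), with pins near (308,244) and (452,229) and the handle near (381,235). The clear counter is around cols 395-545, rows 322-370. The scene view agrees, with three tins under the cover.

```bash
cat > h.py <<'E'
import numpy as np,cv2
from plant import bot
from scipy.spatial.transform import Rotation as R
def ray(c,px,z):
    n=cv2.undistortPoints(np.array(px,float).reshape(-1,1,2),c["K"],np.array(c["dist_coeffs"],float)).reshape(-1,2)
    T=c["world_from_camera"];d=np.c_[n[:,0],-n[:,1],-np.ones(len(n))]@T[:3,:3].T;o=T[:3,3]
    return o+d*((z-o[2])/d[:,2])[:,None]
def mask_rect(m):
    k,_=cv2.findContours(m.astype(np.uint8),cv2.RETR_EXTERNAL,cv2.CHAIN_APPROX_NONE)
    return max(k,key=cv2.contourArea)
def rel(p,yaw=None):
    "shift in tool axes from present pose to world p; tool axes"
    s=bot.get_state();M=R.from_rotvec(s["orientation"]).as_matrix()
    return M.T@(np.array(p)-s["eef_pos"]),M
E
python3 - <<'E'
from h import *
np.set_printoptions(precision=4,suppress=True)
for n in("top","scene"):
    c=bot.camera(n);im=c["image"].astype(int);r,g,b=im[...,0],im[...,1],im[...,2]
    m=(b>90)&(b>r*1.8)&(b>g*1.3)
    if n=="scene": m[:150]=0
    k=mask_rect(m);k=cv2.convexHull(k).reshape(-1,2)
    w=ray(c,k,.087)
    q=cv2.minAreaRect((w[:,:2]*1000).astype(np.float32));print(n,q,k.min(0),k.max(0))
    if n=="top":
        print("corners",cv2.boxPoints(q)/1000)
        x0,y0=350,222
        sub=im[y0:250,x0:412].max(2)<45
        kk=mask_rect(sub).reshape(-1,2)+[x0,y0]
        print("handle",cv2.minAreaRect((ray(c,kk,.118)[:,:2]*1000).astype(np.float32)))
        print("pins",ray(c,[[308,244],[451.5,229]],.094))
        px=[[395,322],[545,322],[395,368],[545,368],[470,380],[470,345],[510,278],[523,296],[537,316],[365,347],[475,275],[625,328],[450,385]]
        for a,p in zip(px,ray(c,px,0)):print(a,p[:2])
s=bot.get_state();print(R.from_rotvec(s["orientation"]).as_matrix())
E
```

```text
top ((577.8428344726562, 34.394989013671875), (74.92957305908203, 285.3160705566406), 4.427702903747559) [301 210] [457 264]
corners [[ 0.5295  0.1737]
 [ 0.5515 -0.1107]
 [ 0.6262 -0.1049]
 [ 0.6042  0.1795]]
handle ((575.053466796875, 36.444087982177734), (17.218585968017578, 80.17123413085938), 4.783272743225098)
pins [[ 0.5658  0.1662  0.094 ]
 [ 0.5863 -0.099   0.094 ]]
[395, 322] [0.4215 0.0014]
[545, 322] [ 0.4107 -0.2979]
[395, 368] [0.3331 0.0055]
[545, 368] [ 0.3212 -0.2906]
[470, 380] [ 0.3047 -0.1396]
[470, 345] [ 0.3719 -0.1438]
[510, 278] [ 0.5005 -0.2337]
[523, 296] [ 0.4637 -0.2573]
[537, 316] [ 0.4232 -0.2826]
[365, 347] [0.3752 0.062 ]
[475, 275] [ 0.5088 -0.1632]
[625, 328] [ 0.3918 -0.4635]
[450, 385] [ 0.2968 -0.0999]
scene ((578.5162963867188, 35.31803894042969), (76.97203826904297, 287.0245056152344), 4.646203517913818) [291 177] [416 254]
[[ 0.9467  0.322  -0.0003]
 [ 0.322  -0.9467  0.0008]
 [-0.     -0.0009 -1.    ]]
```

```bash
python3 -m jog '[0.558,-0.4725,0.05,-75.6,0.558,-0.4725,0.05,-75.6,0.558,-0.4725,0.05,-75.6,0.558,-0.4725,0.05,-75.6,0.558,-0.4725,0.05,-75.6,0.558,-0.4725,0.05,-75.6,0.558,-0.4725,0.05,-75.6,0.558,-0.4725,0.05,-75.6,0.558,-0.4725,0.05,-75.6,0.558,-0.4725,0.05,-75.6,0.558,-0.4725,0.05,-75.6,0.558,-0.4725,0.05,-75.6,0.558,-0.4725,0.05,-75.6,0.558,-0.4725,0.05,-75.6,0.558,-0.4725,0.05,-75.6,0.558,-0.4725,0.05,-75.6,0.558,-0.4725,0.05,-75.6,0.558,-0.4725,0.05,-75.6,0.558,-0.4725,0.05,-75.6,0.558,-0.4725,0.05,-75.6]' 0.5
python3 - <<'E'
from h import *
d,M=rel([.5765,.0355,.094]);print(d,M.round(3),bot.get_state()["q"],bot.get_state()["opening"])
E
```

```text
clock: 1.87
eef_pos: [0.5774, 0.0371, 0.1807]
orientation: [-2.13, -2.307, 0.0]
wrist_force: [-0.0, -1.6, 0.6]
opening: 0.497
grasp_force: 0.0
[-0.001616   -0.00093683  0.0867216 ] [[-0.08   0.997 -0.001]
 [ 0.997  0.08   0.001]
 [ 0.001 -0.001 -1.   ]] [ 0.42458983  0.34258485 -0.69064963  1.62534966  0.22577386  1.25638203
 -0.22828705] 0.4967020086389009
```

```bash
python3 -m jog '[-0.0015,-0.001,0.02,0,-0.0015,-0.001,0.045,0,-0.0015,-0.001,0.065,0,-0.0015,-0.001,0.075,0,-0.0015,-0.001,0.081,0,-0.0015,-0.001,0.085,0,-0.0015,-0.001,0.086,0,-0.0015,-0.001,0.086,0]'; python3 -m jog '[0,0,0,0,0,0,0,0,0,0,0,0,0,0,0,0,0,0,0,0,0,0,0,0]' 1
```

```text
clock: 2.53
eef_pos: [0.577, 0.0335, 0.0961]
orientation: [2.135, 2.304, 0.001]
wrist_force: [-0.7, 0.9, -0.2]
opening: 0.501
grasp_force: 0.0
clock: 3.03
eef_pos: [0.5773, 0.0338, 0.0964]
orientation: [2.134, 2.304, 0.002]
wrist_force: [0.9, -0.4, 6.6]
opening: 0.154
grasp_force: 59.7
```

```bash
python3 -m jog '[0,0,-0.002,0,0,0,-0.005,0,0,0,-0.01,0,0,0,-0.015,0,0,0,-0.02,0,0,0,-0.03,0,0,0,-0.045,0,0,0,-0.06,0,0,0,-0.06,0]'
python3 - <<'E'
from h import *
s=bot.get_state();print(s["eef_pos"],s["wrist_torque"])
c=bot.camera("scene");cv2.imwrite("pics/s1.png",c["image"][120:360,180:500,::-1])
E
```

```text
clock: 3.78
eef_pos: [0.5778, 0.0341, 0.1586]
orientation: [2.133, 2.303, 0.004]
wrist_force: [1.3, 0.0, -1.4]
opening: 0.154
grasp_force: 59.4
[0.57778713 0.03405882 0.15861875] [-0.06527883 -0.05896056  0.01507329]
```

View pics/s1.png

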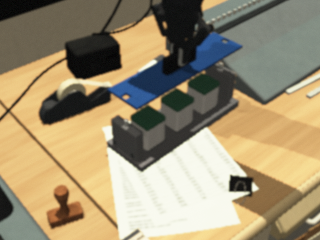

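The cover is off the pins and level in the grip, with the three green-lidded tins visible below. Next I carry it forward, then right.

```bash
python3 -m jog '[0.001,-0.012,0,0,0.003,-0.035,0,0,0.006,-0.07,0,0,0.009,-0.105,0,0,0.0,-0.135,0,1,-0.025,-0.155,0,2,-0.055,-0.168,0,4,-0.085,-0.177,0,6,-0.11,-0.182,0,7,-0.13,-0.184,0.005,8,-0.138,-0.184,0.02,8,-0.138,-0.184,0.045,8,-0.138,-0.184,0.07,8,-0.138,-0.184,0.09,8,-0.138,-0.184,0.105,8,-0.138,-0.184,0.117,8,-0.138,-0.184,0.125,8,-0.138,-0.184,0.13,8,-0.138,-0.184,0.13,8,-0.138,-0.184,0.13,8]'
python3 - <<'E'
from h import *
s=bot.get_state();print(s["eef_pos"],s["wrist_force"],R.from_rotvec(s["orientation"]).as_matrix().round(3))
c=bot.camera("top");cv2.imwrite("pics/t1.png",cv2.resize(c["image"][200:400,300:640,::-1],None,fx=2,fy=2))
E
```

```text
clock: 5.5
eef_pos: [0.4038, -0.1179, 0.0254]
orientation: [-2.29, -2.15, -0.0]
wrist_force: [0.1, -1.0, -2.3]
opening: 0.149
grasp_force: 59.3
[ 0.40380612 -0.11785756  0.02539655] [ 0.08987351 -1.02800351 -2.26054676] [[ 0.063  0.998  0.   ]
 [ 0.998 -0.063  0.   ]
 [ 0.     0.    -1.   ]]
```

View pics/t1.png

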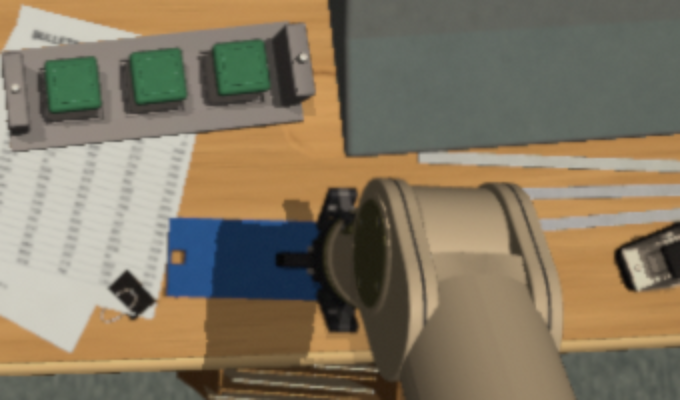

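The cover hovers about 11 mm up and is clear of the clip at (130,290) and of the strips. The tins are at (73,83), (158,75) and (242,67) in the 2x crop.

```bash
python3 -m jog '[0,0,0.003,0,0,0,0.005,0,0,0,0.007,0,0,0,0.008,0,0,0,0.009,0,0,0,0.0095,0,0,0,0.01,0,0,0,0.0105,0,0,0,0.011,0,0,0,0.011,0]'
```

```text
clock: 6.38
eef_pos: [0.4037, -0.118, 0.0143]
orientation: [2.29, 2.15, -0.0]
wrist_force: [0.0, -0.5, -3.0]
opening: 0.152
grasp_force: 59.3
```

```bash
python3 -m jog '[0,0,0.0004,0,0,0,0.0008,0,0,0,0.0012,0,0,0,0.0012,0]';python3 -m jog '[0,0,0.0004,0,0,0,0.0008,0,0,0,0.0008,0]'
```

```text
clock: 6.72
eef_pos: [0.4037, -0.118, 0.0143]
orientation: [2.29, 2.15, -0.002]
wrist_force: [-9.6, 3.6, 23.9]
opening: 0.147
grasp_force: 62.9
clock: 6.97
eef_pos: [0.4037, -0.118, 0.0142]
orientation: [2.29, 2.15, -0.003]
wrist_force: [-16.0, 5.5, 39.1]
opening: 0.152
grasp_force: 65.2
```

```bash
python3 -m jog '[0,0,-0.0008,0,0,0,-0.0016,0,0,0,-0.0016,0]';python3 -m jog '[0,0,0,0,0,0,0,0,0,0,0,0,0,0,0,0]' 0.6; python3 -m jog '[0,0,-0.01,0,0,0,-0.03,0,0,0,-0.06,0,0,0,-0.1,0,0,0,-0.14,0,0,0,-0.16,0,0,0,-0.17,0,0,0,-0.17,0]' 0
python3 - <<'E'
from h import *
np.set_printoptions(precision=4,suppress=True)
c=bot.camera("top");cv2.imwrite("pics/t2.png",c["image"][180:400,280:640,::-1])
im=c["image"].astype(int);r,g,b=im[...,0],im[...,1],im[...,2]
m=((b>60)&(b>r*1.8)&(b>g*1.3))
q=cv2.minAreaRect((ray(c,mask_rect(m).reshape(-1,2),.005)[:,:2]*1000).astype(np.float32));print("cover",q)
h=cv2.cvtColor(c["image"],cv2.COLOR_RGB2HSV)
m=((h[...,0]>60)&(h[...,0]<90)&(h[...,1]>100)&(h[...,2]>40)).astype(np.uint8)
m[:190]=0;m[280:]=0
for k in cv2.findContours(m,cv2.RETR_EXTERNAL,cv2.CHAIN_APPROX_NONE)[0]:
    if cv2.contourArea(k)>200: print("lid",cv2.minAreaRect((ray(c,k.reshape(-1,2),.073)[:,:2]*1000).astype(np.float32)))
y=np.radians(4.5)
for s in(.08,0,-.08):print("well",np.array([.5775,.035])+s*np.array([-np.sin(y),np.cos(y)]))
s=bot.get_state();print(s["eef_pos"],R.from_rotvec(s["orientation"]).as_matrix(),s["wrist_force"])
E
```

```text
clock: 7.22
eef_pos: [0.4039, -0.1181, 0.0143]
orientation: [2.29, 2.15, 0.0]
wrist_force: [-3.5, 1.4, 9.7]
opening: 0.15
grasp_force: 60.9
clock: 7.55
eef_pos: [0.4037, -0.118, 0.0138]
orientation: [2.29, 2.15, 0.0]
wrist_force: [-0.4, 0.1, -0.6]
opening: 0.403
grasp_force: 0.0
clock: 8.22
eef_pos: [0.4047, -0.1182, 0.1863]
orientation: [2.288, 2.148, 0.002]
wrist_force: [-0.2, -0.2, -0.2]
opening: 0.998
grasp_force: 0.0
cover ((404.60711669921875, -75.82118225097656), (201.29434204101562, 73.49031829833984), 86.39962768554688)
lid ((571.1449584960938, 114.55928039550781), (47.33038330078125, 46.699310302734375), 4.839393615722656)
lid ((577.1437377929688, 34.51362228393555), (47.23503494262695, 47.0705680847168), 4.740833282470703)
lid ((583.1851806640625, -44.257118225097656), (46.89796447753906, 48.16689682006836), 4.21470832824707)
well [0.5712 0.1148]
well [0.5775 0.035 ]
well [ 0.5838 -0.0448]
[ 0.4038 -0.1181  0.1844] [[ 0.0631  0.998   0.0013]
 [ 0.998  -0.0631 -0.0009]
 [-0.0008  0.0014 -1.    ]] [-0.4512 -0.024  -0.751 ]
```

View pics/t2.png

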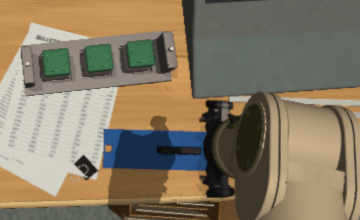

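The cover lies flat with its handle up. The lids measure (0.571,0.115), (0.577,0.035) and (0.583,-0.044), which matches the wells. Next is the left tin.

```bash
python3 -m jog '[0.01,0.006,0,0,0.04,0.025,0,-1,0.07,0.044,0,-2,0.1,0.063,0,-4,0.13,0.082,0,-5,0.16,0.1,0,-6,0.19,0.119,0,-7,0.215,0.135,0.01,-8,0.235,0.147,0.03,-8.1,0.243,0.152,0.055,-8.1,0.243,0.152,0.07,-8.1,0.243,0.152,0.07,-8.1,0.243,0.152,0.07,-8.1]' 0
python3 - <<'E'
from h import *
print(*rel([.571,.1145,.030]))
E
```

```text
clock: 9.35
eef_pos: [0.5692, 0.1149, 0.1119]
orientation: [-2.13, -2.305, 0.004]
wrist_force: [-0.2, 0.6, 0.6]
opening: 0.997
grasp_force: 0.0
[-0.00061052  0.00213591  0.08186489] [[-7.88966485e-02  9.96873777e-01 -4.24154211e-03]
 [ 9.96882721e-01  7.88976369e-02  6.59679683e-05]
 [ 4.00409387e-04 -4.22311538e-03 -9.99991002e-01]]
```

```bash
python3 -m jog '[0,0.001,0.015,0,0,0.001,0.035,0,0,0.001,0.055,0,0,0.001,0.07,0,0,0.001,0.077,0,0,0.001,0.081,0,0,0.001,0.082,0,0,0.001,0.082,0]' 0;python3 -m jog '[0,0,0,0,0,0,0,0,0,0,0,0,0,0,0,0,0,0,0,0,0,0,0,0]' 1
```

```text
clock: 10.02
eef_pos: [0.5722, 0.115, 0.0328]
orientation: [2.133, 2.306, 0.001]
wrist_force: [-0.3, 0.0, 0.8]
opening: 1.0
grasp_force: 0.0
clock: 10.52
eef_pos: [0.5727, 0.1152, 0.033]
orientation: [2.132, 2.305, 0.003]
wrist_force: [1.1, 0.5, 6.2]
opening: 0.58
grasp_force: 63.5
```

```bash
python3 -m jog '[0,0,-0.002,0,0,0,-0.005,0,0,0,-0.01,0,0,0,-0.016,0,0,0,-0.023,0,0,0,-0.03,0,0,0,-0.036,0,0,0,-0.04,0,0,0,-0.04,0,0,0,-0.04,0,0,0,-0.04,0,0,0,-0.04,0,0,0,-0.04,0,0,0,-0.04,0]'; for i in 1 2 3; do python3 -m jog '[0,0,0,0]'|grep -E 'wrist|eef'; done
```

```text
clock: 11.68
eef_pos: [0.5715, 0.115, 0.0716]
orientation: [-2.133, -2.306, 0.001]
wrist_force: [-0.8, -0.4, -5.0]
opening: 0.58
grasp_force: 63.0
eef_pos: [0.5715, 0.115, 0.0717]
wrist_force: [0.0, 0.6, -6.5]
eef_pos: [0.5716, 0.1151, 0.0718]
wrist_force: [-0.4, 0.2, -5.4]
eef_pos: [0.5716, 0.115, 0.0719]
wrist_force: [-0.1, -0.0, -6.3]
```

About 5.9 N, so the left tin looks full. I still have to heft all three, so I set it back first.

```bash
python3 -m jog '[0,0,0.004,0,0,0,0.01,0,0,0,0.017,0,0,0,0.024,0,0,0,0.03,0,0,0,0.034,0,0,0,0.036,0,0,0,0.0375,0,0,0,0.0385,0,0,0,0.0385,0]'; python3 -m jog '[0,0,0.0004,0,0,0,0.0008,0,0,0,0.0008,0]'
```

```text
clock: 12.77
eef_pos: [0.5717, 0.1151, 0.0334]
orientation: [2.133, 2.306, 0.0]
wrist_force: [0.3, -0.6, -5.8]
opening: 0.579
grasp_force: 63.0
clock: 13.02
eef_pos: [0.5719, 0.1151, 0.033]
orientation: [2.133, 2.306, 0.001]
wrist_force: [-1.6, -0.3, -3.0]
opening: 0.582
grasp_force: 63.1
```

```bash
python3 -m jog '[0,0,0.0005,0,0,0,0.0005,0]'; python3 -m jog '[0,0,0,0,0,0,0,0,0,0,0,0,0,0,0,0]' 0; python3 -m jog '[0,0,-0.01,0,0,0,-0.03,0,0,0,-0.05,0,0,0,-0.066,0,0,0,-0.072,0,-0.015,0,-0.072,0,-0.04,0,-0.072,0,-0.065,0,-0.072,0,-0.077,0,-0.072,0,-0.08,0,-0.072,0,-0.08,0,-0.072,0,-0.08,0,-0.072,0]' 0
python3 - <<'E'
from h import *
print(*rel([.5772,.0347,.033]))
c=bot.camera("scene");cv2.imwrite("pics/s2.png",cv2.resize(c["image"][160:320,240:480,::-1],None,fx=2.5,fy=2.5))
E
```

```text
clock: 13.18
eef_pos: [0.5719, 0.1151, 0.033]
orientation: [2.132, 2.306, 0.0]
wrist_force: [-3.9, -1.9, 5.5]
opening: 0.578
grasp_force: 64.0
clock: 13.52
eef_pos: [0.5719, 0.1151, 0.0323]
orientation: [2.133, 2.306, 0.001]
wrist_force: [0.1, 0.1, -0.5]
opening: 0.999
grasp_force: 0.0
clock: 14.52
eef_pos: [0.5777, 0.0369, 0.1041]
orientation: [-2.131, -2.308, -0.001]
wrist_force: [-0.2, 0.4, -0.0]
opening: 0.996
grasp_force: 0.0
[-0.0021886  -0.00066427  0.07113655] [[-7.94183782e-02  9.96841372e-01 -2.59866023e-05]
 [ 9.96841008e-01  7.94183715e-02  8.52086395e-04]
 [ 8.51458784e-04  4.17668088e-05 -9.99999637e-01]]
```

View pics/s2.png

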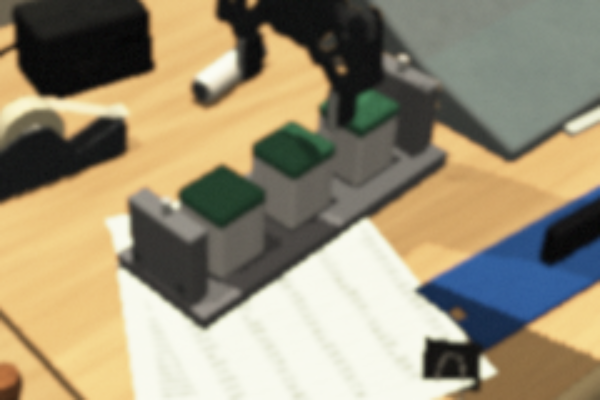

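The left tin stands upright in its well, at crop (225,220). Middle tin next.

```bash
python3 -m jog '[-0.001,0,0.015,0,-0.001,0,0.035,0,-0.001,0,0.052,0,-0.001,0,0.063,0,-0.001,0,0.069,0,-0.001,0,0.071,0,-0.001,0,0.071,0]' 0;python3 -m jog '[0,0,0,0,0,0,0,0,0,0,0,0,0,0,0,0,0,0,0,0,0,0,0,0]' 1;python3 -m jog '[0,0,-0.002,0,0,0,-0.005,0,0,0,-0.01,0,0,0,-0.016,0,0,0,-0.023,0,0,0,-0.03,0,0,0,-0.036,0,0,0,-0.04,0,0,0,-0.04,0,0,0,-0.04,0,0,0,-0.04,0,0,0,-0.04,0,0,0,-0.04,0,0,0,-0.04,0]'; for i in 1 2 3; do python3 -m jog '[0,0,0,0]'|grep -E 'wrist|eef'; done
```

```text
clock: 15.15
eef_pos: [0.578, 0.0349, 0.0332]
orientation: [-2.132, -2.307, -0.0]
wrist_force: [0.2, -0.9, -0.7]
opening: 1.002
grasp_force: 0.0
clock: 15.65
eef_pos: [0.5787, 0.0343, 0.0341]
orientation: [2.132, 2.305, 0.002]
wrist_force: [0.1, -0.1, 6.0]
opening: 0.577
grasp_force: 63.1
clock: 16.82
eef_pos: [0.5778, 0.0343, 0.0728]
orientation: [-2.133, -2.306, 0.0]
wrist_force: [0.6, 0.7, -2.2]
opening: 0.578
grasp_force: 62.4
eef_pos: [0.5779, 0.0343, 0.0729]
wrist_force: [0.4, 0.4, -1.3]
eef_pos: [0.5779, 0.0343, 0.073]
wrist_force: [-0.6, -0.5, -2.1]
eef_pos: [0.5779, 0.0343, 0.0731]
wrist_force: [-0.6, -0.2, -2.2]
```

Light, about 2 N. I set it back.

```bash
python3 -m jog '[0,0,0.004,0,0,0,0.01,0,0,0,0.017,0,0,0,0.024,0,0,0,0.03,0,0,0,0.034,0,0,0,0.036,0,0,0,0.0375,0,0,0,0.0385,0,0,0,0.0385,0]'; python3 -m jog '[0,0,0.0004,0,0,0,0.0008,0,0,0,0.0008,0]'
```

```text
clock: 17.9
eef_pos: [0.578, 0.0343, 0.0346]
orientation: [2.133, 2.307, 0.0]
wrist_force: [-0.1, 0.4, -1.3]
opening: 0.58
grasp_force: 62.4
clock: 18.15
eef_pos: [0.5782, 0.0343, 0.0341]
orientation: [2.133, 2.306, 0.0]
wrist_force: [-0.2, -0.5, 0.0]
opening: 0.579
grasp_force: 62.5
```

```bash
python3 -m jog '[0,0,0.0004,0,0,0,0.0004,0]'|grep wrist; python3 -m jog '[0,0,0,0,0,0,0,0,0,0,0,0,0,0,0,0]' 0|grep -E 'open|eef'; python3 -m jog '[0,0,-0.01,0,0,0,-0.03,0,0,0,-0.05,0,0,0,-0.066,0,0,0,-0.072,0,-0.015,0,-0.072,0,-0.04,0,-0.072,0,-0.065,0,-0.072,0,-0.076,0,-0.072,0,-0.079,0,-0.072,0,-0.079,0,-0.072,0,-0.079,0,-0.072,0,-0.079,0,-0.072,0,-0.079,0,-0.072,0]' 0
python3 - <<'E'
from h import *
print(*rel([.5834,-.0445,.034]))
E
```

```text
wrist_force: [-3.0, -0.6, 5.7]
eef_pos: [0.578, 0.0343, 0.0334]
opening: 1.0
clock: 19.82
eef_pos: [0.5841, -0.0429, 0.1055]
orientation: [-2.13, -2.309, -0.001]
wrist_force: [-0.5, 0.7, 0.9]
opening: 0.999
grasp_force: 0.0
[-0.00159209 -0.00083795  0.07145918] [[-8.01333071e-02  9.96784153e-01  7.73940984e-05]
 [ 9.96784062e-01  8.01332655e-02  4.40943194e-04]
 [ 4.33323346e-04  1.12479440e-04 -9.99999900e-01]]
```

```bash
python3 -m jog '[-0.001,0,0.015,0,-0.001,0,0.035,0,-0.001,0,0.052,0,-0.001,0,0.063,0,-0.001,0,0.069,0,-0.001,0,0.071,0,-0.001,0,0.071,0]' 0;python3 -m jog '[0,0,0,0,0,0,0,0,0,0,0,0,0,0,0,0,0,0,0,0,0,0,0,0]' 1;python3 -m jog '[0,0,-0.002,0,0,0,-0.005,0,0,0,-0.01,0,0,0,-0.016,0,0,0,-0.023,0,0,0,-0.03,0,0,0,-0.036,0,0,0,-0.04,0,0,0,-0.04,0,0,0,-0.04,0,0,0,-0.04,0,0,0,-0.04,0,0,0,-0.04,0,0,0,-0.04,0]'; for i in 1 2 3; do python3 -m jog '[0,0,0,0]'|grep -E 'wrist|eef'; done
```

```text
clock: 20.4
eef_pos: [0.5843, -0.0451, 0.0345]
orientation: [-2.132, -2.307, -0.0]
wrist_force: [-0.5, -0.1, 0.7]
opening: 1.0
grasp_force: 0.0
clock: 20.9
eef_pos: [0.585, -0.0455, 0.0354]
orientation: [2.132, 2.305, 0.001]
wrist_force: [-0.2, -0.6, 6.4]
opening: 0.578
grasp_force: 63.2
clock: 22.07
eef_pos: [0.5841, -0.0455, 0.0741]
orientation: [-2.133, -2.306, 0.0]
wrist_force: [-0.4, -0.5, -1.7]
opening: 0.578
grasp_force: 62.4
eef_pos: [0.5841, -0.0455, 0.0743]
wrist_force: [0.4, -1.0, -2.5]
eef_pos: [0.5842, -0.0455, 0.0743]
wrist_force: [-0.8, -0.6, -2.1]
eef_pos: [0.5842, -0.0455, 0.0744]
wrist_force: [1.1, 0.6, -1.3]
```

Also light, so the left tin is the heaviest. I set this one back.

```bash
python3 -m jog '[0,0,0.004,0,0,0,0.01,0,0,0,0.017,0,0,0,0.024,0,0,0,0.03,0,0,0,0.034,0,0,0,0.036,0,0,0,0.0375,0,0,0,0.0385,0,0,0,0.0385,0]'|grep -E 'eef|wrist'; python3 -m jog '[0,0,0.0004,0,0,0,0.0008,0,0,0,0.0008,0]'|grep -E 'eef|wrist'; python3 -m jog '[0,0,0.0004,0,0,0,0.0004,0]'|grep -E 'eef|wrist'
```

```text
eef_pos: [0.5843, -0.0455, 0.0359]
wrist_force: [-0.8, 0.5, -3.5]
eef_pos: [0.5845, -0.0455, 0.0354]
wrist_force: [-0.4, 0.1, -0.3]
eef_pos: [0.5845, -0.0455, 0.0354]
wrist_force: [-2.6, 0.4, 5.5]
```

```bash
python3 -m jog '[0,0,0,0,0,0,0,0,0,0,0,0,0,0,0,0]' 0|grep -E 'open|eef'; python3 -m jog '[0,0,-0.01,0,0,0,-0.03,0,0,0,-0.05,0,0,0,-0.066,0,0,0,-0.072,0,0.015,0,-0.072,0,0.04,0,-0.072,0,0.075,0,-0.072,0,0.11,0,-0.072,0,0.138,0,-0.072,0,0.154,0,-0.072,0,0.161,0,-0.072,0,0.161,0,-0.072,0,0.161,0,-0.072,0,0.161,0,-0.072,0]' 0
python3 - <<'E'
from h import *
print(*rel([.572,.115,.033]))
c=bot.camera("scene");cv2.imwrite("pics/s3.png",cv2.resize(c["image"][160:320,240:480,::-1],None,fx=2.5,fy=2.5))
E
```

```text
eef_pos: [0.5843, -0.0455, 0.0347]
opening: 1.002
clock: 25.15
eef_pos: [0.572, 0.113, 0.1065]
orientation: [2.135, 2.304, -0.001]
wrist_force: [0.5, -0.8, 0.3]
opening: 0.996
grasp_force: 0.0
[0.0021016  0.00017818 0.0734625 ] [[-7.58735491e-02  9.97117428e-01 -1.97008727e-04]
 [ 9.97116962e-01  7.58733156e-02 -1.00202273e-03]
 [-9.84186624e-04 -2.72467764e-04 -9.99999479e-01]]
```

View pics/s3.png

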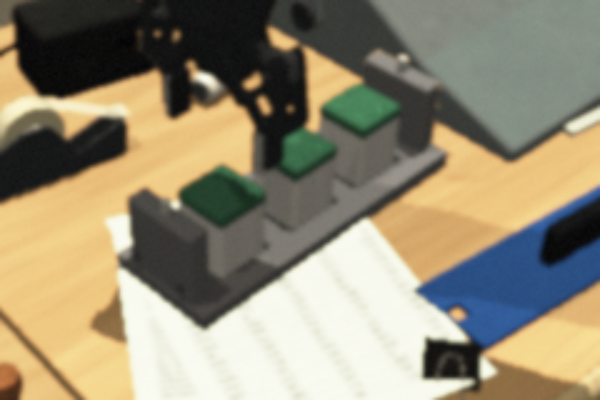

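All three tins stand upright in their wells, at crop (225,220), (295,175) and (360,130). I take the left tin and lift it to 20 cm.

```bash
python3 -m jog '[0.001,0,0.015,0,0.001,0,0.035,0,0.001,0,0.053,0,0.001,0,0.065,0,0.001,0,0.071,0,0.001,0,0.073,0,0.001,0,0.073,0,0.001,0,0.073,0]' 0|grep eef;python3 -m jog '[0,0,0,0,0,0,0,0,0,0,0,0,0,0,0,0,0,0,0,0,0,0,0,0]' 1;python3 -m jog '[0,0,-0.002,0,0,0,-0.005,0,0,0,-0.01,0,0,0,-0.017,0,0,0,-0.026,0,0,0,-0.04,0,0,0,-0.057,0,0,0,-0.075,0,0,0,-0.093,0,0,0,-0.111,0,0,0,-0.129,0,0,0,-0.147,0,0,0,-0.163,0,0,0,-0.176,0,0,0,-0.185,0,0,0,-0.19,0,0,0,-0.192,0,0,0,-0.192,0,0,0,-0.192,0,0,0,-0.192,0]';python3 -m jog '[0,0,0,0,0,0,0,0,0,0,0,0,0,0,0,0,0,0,0,0,0,0,0,0]'
python3 - <<'E'
from h import *
c=bot.camera("scene");cv2.imwrite("pics/s4.png",c["image"][:,:,::-1])
c=bot.camera("top");cv2.imwrite("pics/t4.png",c["image"][:,:,::-1])
E
```

```text
eef_pos: [0.5721, 0.116, 0.0345]
clock: 26.37
eef_pos: [0.572, 0.1162, 0.0344]
orientation: [2.132, 2.306, 0.001]
wrist_force: [-0.7, -0.3, 6.1]
opening: 0.577
grasp_force: 64.4
clock: 28.03
eef_pos: [0.5712, 0.1159, 0.2248]
orientation: [-2.132, -2.306, 0.002]
wrist_force: [0.2, 0.4, -5.8]
opening: 0.577
grasp_force: 63.2
clock: 28.53
eef_pos: [0.5716, 0.116, 0.2257]
orientation: [2.133, 2.307, -0.0]
wrist_force: [0.8, -0.8, -5.6]
opening: 0.583
grasp_force: 63.2
```

View pics/s4.png

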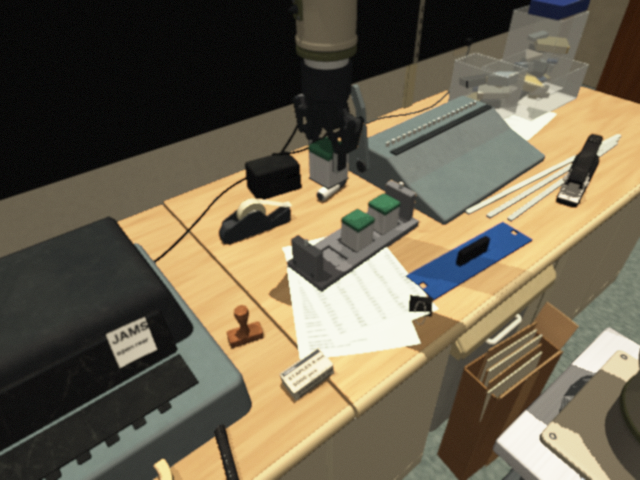

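View pics/t4.png

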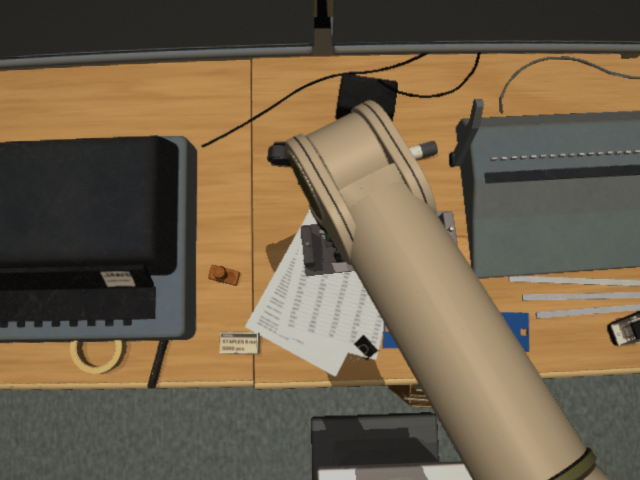

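The tin is held upright near (325,160) with its underside at about 0.20 m. The cover lies flat around (470,255), two tins remain in their wells, and the bystanders haven't moved. I'm handing in.

```bash
python3 -c "
from plant import bot
print(bot.job_done())"
```

```text
the job is handed in; nothing more can be done
None
```

The job is handed in: the cover lies flat, handle up, on the counter; the middle and right tins (about 2 N each) are back in their wells; and the left tin, the heaviest at about 5.8 N, is held upright about 20 cm up.

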